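Slide a tray of fresh candles into the cooling lane

TASK

The wax of the two candles in the wooden tray has only just set and a knock would spoil it: slide the tray slowly from the infeed plate into the cooling lane: push it lightly with the fingers, never gripping or lifting it, down between the two guide rails without the tray or the gripper touching either rail, until the sprung catch has come up behind it. Leave the candles standing in the tray untouched, do not disturb anything else on the bench, and move clear at the end.

Things in the scene. Friction and masses are not known exactly. Their poses are not given: they have to be found in the camera images.
- lane: Cooling lane, a plywood bed fixed on the bench. Origin: underside, on the lane's centreline; bed top at z = 14 mm. Own +y points from the end stop back to the open infeed plate (roughly robot's left): the tray travels along own -y. x: across, away from the robot. Infeed plate (no rails): x -105..105, y 22..262 mm. Railed part: y -210..16, 110 mm clear between the rails, same level.
- rail_near: Aluminium guide rail on the robot's side of the lane: inner face at lane x = -55 mm, 4 mm thick with an 18 mm wide foot outside, from y = -210 to 16 mm, its top 15 mm above the bed (29 mm above the bench). Origin and axes: those of the lane.
- rail_far: The same guide rail on the other side: inner face at lane x = +55 mm. Origin and axes: those of the lane.
- lane_mouth (a point): The middle of the lane's mouth (where the rails begin), on the bed's top: lane x 0, y 16 mm. Axes as the lane's.
- lane_stop (a point): The middle of the end stop's two rubber buffers, on the bed's top: lane x 0, y -195 mm. A tray against the buffers has its centre at lane y = -108 mm. Axes as the lane's.
- catch (a joint): Sprung steel catch, 20 mm wide, mid-bed just inside the mouth. Rad: 0 = up, nose about 6 mm above the bed; about 0.2 = pressed flush by a tray above it (about 1 N). Its back slopes up from the infeed side, so a tray slides over it; its square nose faces the end stop. Once the tray's rear end has passed, it springs up and the tray cannot run back.
- catch_nose (a point): Top edge of the catch's nose; with the catch up it lies at lane x 0, y about -9 mm, 6 mm above the bed. The tray's rear face clears it when the tray's centre is beyond lane y = -96 mm, i.e. within 12 mm of the end stop.
- tray: Open wooden tray holding two tin candles: 94 wide (x) by 174 long (y) by 46 mm high, walls and floor 6 mm; about 0.7 kg with candles. Origin: middle of its underside; z up. It stands on the infeed plate, somewhat skew and off the centreline; its +y is its rear end (away from the lane), its -y end goes first. A push of a few newtons slides it; it does not coast.
- candle_front: Tin candle, 78 mm across and 54 mm tall (tin wall 44 mm), standing loose in the front (-y) half of the tray. Origin: middle of its underside.
- candle_rear: Tin candle, 78 mm across and 50 mm tall (tin wall 44 mm), standing loose in the rear (+y) half of the tray. Origin: middle of its underside.
- ladle: Bystander on the bench: black ladle with a blue handle, lying flat, about 320 x 84 x 50 mm. Origin: middle of its underside.
- empty_tin: Bystander on the bench: empty smooth tin, 68 mm across, 62 mm tall. Origin: middle of its underside.
- ribbed_tin: Bystander on the bench: empty ribbed tin, 68 mm across, 76 mm tall. Origin: middle of its underside.
- matchbox: Bystander on the bench: red matchbox, 36 x 53 x 15 mm. Origin: middle of its underside.
- wax_block: Bystander on the bench: cream block of wax, 44 x 62 x 28 mm. Origin: middle of its underside.
- tape: Bystander on the bench: roll of masking tape lying flat, 98 mm across, 25 mm tall. Origin: middle of its underside.
- card_roll: Bystander on the bench: brown roll of corrugated card, 62 mm across, 45 mm tall. Origin: middle of its underside.
Things that resemble listed ones, but are neither listed nor needed, are in the scene too. What is shaped like the candle_front but green is not meant.

How it is judged:
On the way:
1. the tray, between the rails, passes over the catch and presses it down (value of joint catch above 0.12 rad and y of tray in the frame of lane below 0.08 m and x of tray in the frame of lane between -0.012 and 0.012 m), for 0.1 s.
At the end, for the whole second after the job is handed in: The tray rests on the bed between the rails, its centre at lane y -94.5 to -111 mm and within 9 mm of the centreline, within 0.1 rad of straight, at rest; the catch is up again (under 0.05 rad) behind its rear end; both candles stand upright on the tray's floor (y of tray in the frame of lane between -0.111 and -0.0945 m and x of tray in the frame of lane between -0.009 and 0.009 m and z of tray in the frame of lane below 0.017 m and angle between the y axis of tray and the y axis of lane, either way round below 0.1 rad and value of joint catch below 0.05 rad and linear speed of tray below 0.01 m/s and z of each of candle_front, candle_rear in the frame of tray below 0.011 m and angle between each of candle_front, candle_rear's own z axis and vertical below 0.1 rad); the robot touches nothing.
It fails at once if something touches a guide rail (over 0.3 N) (contact force between any of rail_near, rail_far and anything else above 0.3 N).
It fails at once if the tray is lifted more than 8 mm off the bed, tipped, pushed off it, or gripped or pressed by the fingers with over 35 N (contact force between the fingers and tray above 35 N or z of tray in the frame of lane above 0.022 m or z of tray in the frame of lane below 0.008 m or angle between tray's own z axis and vertical above 0.12 rad).
It fails at once if the tray is shoved faster than 0.3 m/s (linear speed of tray above 0.3 m/s).
It fails at once if a candle is lifted or tipped in the tray, or touched by the robot (over 1 N) (z of any of candle_front, candle_rear in the frame of tray above 0.018 m or angle between any of candle_front, candle_rear's own z axis and vertical above 0.25 rad or contact force between any of the arm, the fingers and candle_front above 1 N or contact force between any of the arm, the fingers and candle_rear above 1 N).
It fails at once if a bystander is moved more than 20 mm (distance of any of ladle, empty_tin, ribbed_tin, matchbox, wax_block, tape, card_roll from where it was at the start of the episode above 0.02 m).
It also fails if it takes over 67 s, if anything falls off the work surface, if the arm or the gripper's body presses on something with over 40 N, if the wrist force passes 120 N, or if a joint passes its speed limit or range.

ROBOT

A 6-joint arm with a two-finger parallel gripper is mounted at the origin on a cart in front of the work surface, level with it; the furniture and walls round the work are solid. World frame = base frame: x ahead of the robot, y to its left, z up, the work surface at z = 0. Lengths are in m, angles in rad, forces in N, time in s.
With the tool pointing down it reaches from about 0.35 to 0.725 m from the base axis. Payload 6 kg.
Tool frame: the origin (TCP) lies on the centre line of the jaws, within the pads' length; the fingertips stand ahead of it and the grasp point (between the pads) is the TCP (nose_length is the z of the fingertips in the tool frame, in m); z points along the fingers, y is the line along which they close (so a half turn about z gives the same grasp; the last joint's range is limited). The gripper opens to 85 mm and grips with 20 to 120 N. Pads are 22 mm wide; open, the fingers measure 114 mm over their backs; the gripper's body (76 mm by 85 mm) begins 54 mm behind the grasp point. The pads swing forward as they close: fully open they stand 13 mm farther back than shut.
Start: joints at [1.508, 0.04, 0.085, 0, -1.615, -0.334], TCP at [0.232, 0.553, 0.25] pointing down, gripper open.
Joint ranges: [-2.56, 2.56], [-1.29, 2.01], [-1.08, 1.49], [-3.29, 1.98], [-2.81, -0.18], [-2.99, 2.99]. Speed limits (rad/s): [2.57, 2.57, 3.01, 3.14, 3.14, 3.14].

INTERFACE

Orientations are given as a 3x3 rotation matrix whose columns are the frame's x, y, z axes.
In Python, from cell import sense, capture, job_done, nose_length gives the robot as it stands. The module is installed in compiled form; this text tells all that it offers.
- The arm moves only by the shell command python3 -m inch 'ROWS'. ROWS is JSON, a list of rows, each a list of 3 entries, a list of its own where there are three numbers: the opening, from 0 (shut) to 1 (fully open), then the shift along the tool's x, y, z in mm, then the turn, a rotation vector about the tool's x, y, z in degrees. A call has 1 to 5 rows; each row shifts and turns the commanded pose from where the row before left it, along the tool's axes as they then stand; what a row does not reach is not made up. A row lasts 1/10 s, in which the tool goes at most 50 mm and 8.59 degrees, less where a joint would pass 70% of its speed; a pose out of reach is approached as far as the arm can. A call with a gripper value outside its range is refused whole. The fingers move at their own pace and stop on an object; the grip force is fixed at half the most. Time passes only in rows, so rows that do not move let the fingers close. It gives the time, the measured TCP pose, the force, the opening and the grip force at its end, in the units of the state.
- sense(): the state, without advancing time (a new reading comes with each control period).
- capture(name): name is "side" or "top"; returns a dict with "image" (400x640x3 uint8, blue, green, red), "range_z" (400x640 float32, m along the optical axis (not along the pixel's ray), 0 where there is no reading), "camera_matrix" (3x3 intrinsics, pixels), "pose" (4x4, takes a point from camera to world coordinates). Camera axes: x right, y down, z forward; pixel columns grow to the right and rows downward; lengths in m; the calibration is good to about 2 mm. A picture is of the moment at which its call begins.
- job_done(): hands the job in; it is judged then, once.
The state is a dict: "t": time; "joint_pos": joint angles; "qd": joint speeds; "effort": joint torques, N m; "tcp_pos": TCP position; "eef_rot": TCP orientation; "ft_force": force on the tool from outside, world axes, zero at the start; "moment": the same for the moment, N m; "opening": finger opening in m; "grasp_force": force on a finger pad.
Only numpy, scipy, OpenCV 4.12 (cv2) and the standard library are available. Lean on these libraries where they do the work, as an engineer would, in place of code of your own. Each camera call takes 0.05 s, during which the arm holds its last target. There are 200 camera calls.

## Working session

There is one attempt and no reset: what is moved stays moved. The work goes in short steps, Python scripts to look and compute and a shell command to move; the robot and the scene stay as the last step left them, time stands still between calls to the robot, and variables do not carry over. Pictures are saved under pics/ and viewed, at most 13 in all, crops included, and the job is handed in when it is done.

```bash
mkdir -p pics; python3 - <<'E'
from cell import *
import cv2,numpy as np
print(nose_length); s=sense(); print(s)
for n in("top","side"):
    c=capture(n); cv2.imwrite(f"pics/{n}0.png",c["image"]); np.savez(f"{n}0.npz",**c); print(c["camera_matrix"],c["pose"])
E
```

```text
0.019
{'t': 0.0, 'joint_pos': array([ 1.50766568e+00,  4.08237072e-02,  8.38425614e-02, -4.75764342e-04,
       -1.61551244e+00, -3.33720577e-01]), 'qd': array([ 9.23908611e-05,  2.35702039e-04,  3.53837830e-04, -2.05883351e-03,
       -1.09558478e-03, -3.07432800e-04]), 'effort': array([ 9.61556434e-04, -3.68210363e+01,  3.47413409e+01,  6.93152770e+00,
       -5.40566005e-03,  1.30732911e-05]), 'tcp_pos': array([0.2317028 , 0.55314246, 0.2492872 ]), 'eef_rot': array([[ 9.22290714e-01, -3.86496444e-01, -5.81419789e-04],
       [-3.86496867e-01, -9.22289219e-01, -1.66389191e-03],
       [ 1.06851104e-04,  1.75930898e-03, -9.99998447e-01]]), 'ft_force': array([ 0.00996245,  0.87459377, -0.54266018]), 'moment': array([0.03942448, 0.02465008, 0.01331569]), 'grasp_force': 0.0, 'opening': 0.08539968915922441}
[[460.29352018   0.         319.40372363]
 [  0.         460.29352018 202.02771189]
 [  0.           0.           1.        ]] [[-4.48906218e-04 -9.88459775e-01  1.51482906e-01  3.60347211e-01]
 [-9.99990934e-01 -1.97707164e-04 -4.25346821e-03 -5.09747163e-02]
 [ 4.23433149e-03 -1.51483443e-01 -9.88450726e-01  1.38709399e+00]
 [ 0.00000000e+00  0.00000000e+00  0.00000000e+00  1.00000000e+00]]
[[427.38237541   0.         312.38094875]
 [  0.         427.38237541 195.89376179]
 [  0.           0.           1.        ]] [[ 0.97831732 -0.10552533  0.17821229  0.33356392]
 [-0.20670925 -0.55110253  0.8084289  -1.09096413]
 [ 0.01290352 -0.82773812 -0.56096622  0.78653746]
 [ 0.          0.          0.          1.        ]]
```

View pics/top0.png

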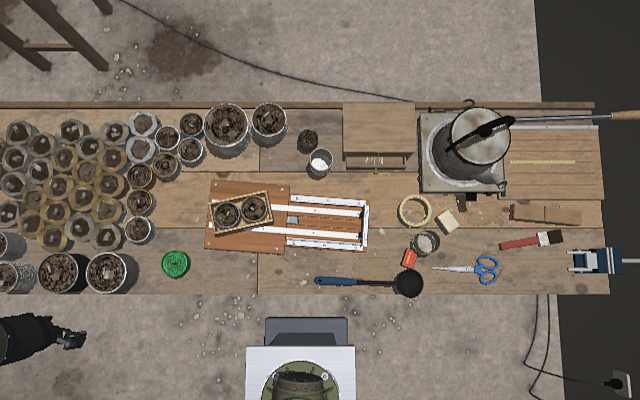

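View pics/side0.png

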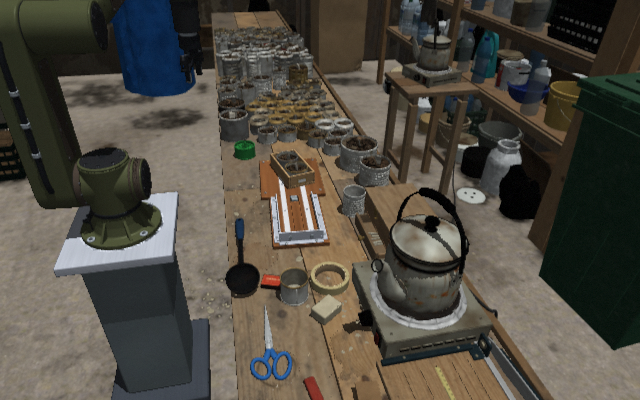

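The top view shows the tray at about (240,210), skewed on the orange infeed plate (207-290, 180-250), and the white-railed lane out to (368,248). The ladle, tape and tins are off to the right or below. The side view shows the lane at (300,215), with the tray behind it at (292,168).

```bash
python3 - <<'E'
import cv2
a=cv2.imread("pics/top0.png")[170:260,200:380]; b=cv2.imread("pics/side0.png")[140:250,240:345]
cv2.imwrite("pics/topz.png",cv2.resize(a,None,fx=4.4,fy=4.4,interpolation=cv2.INTER_NEAREST))
cv2.imwrite("pics/sidez.png",cv2.resize(b,None,fx=5.4,fy=5.4,interpolation=cv2.INTER_NEAREST))
E
```

```text
(no output)
```

View pics/topz.png

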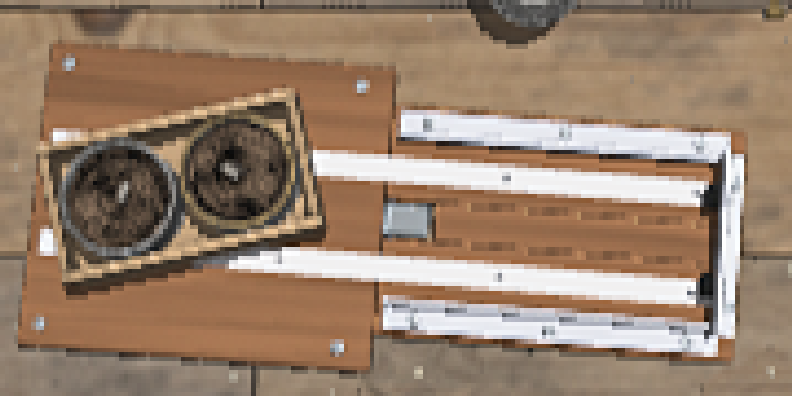

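View pics/sidez.png

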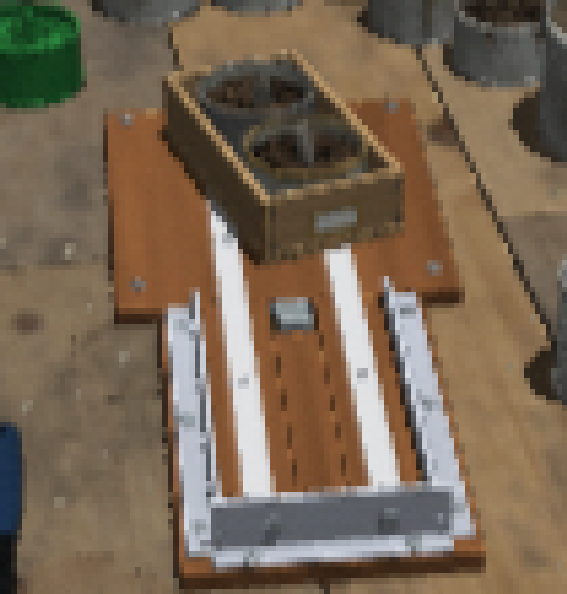

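The zoomed crops show the plate corners, in top-crop pixels, at about (52,43), (395,68), (372,371) and (20,345). The tray rim corners are at (38,147), (293,90), (325,225) and (68,285). The catch is at (408,220), with the white strips on either side of the centreline.

```bash
cat > h.py <<'E'
import numpy as np,cv2
def ray(c,uv,z):
    uv=np.atleast_2d(np.asarray(uv,float)); K=c["camera_matrix"];T=c["pose"]
    d=np.c_[(uv-K[:2,2])/K[0,0],np.ones(len(uv))]@T[:3,:3].T; o=T[:3,3]
    return o+d*((z-o[2])/d[:,2])[:,None]
def cloud(c):
    r=c["range_z"]; v,u=np.indices(r.shape); K=c["camera_matrix"];T=c["pose"]
    p=np.stack([(u-K[0,2])/K[0,0]*r,(v-K[1,2])/K[1,1]*r,r],-1)
    return p@T[:3,:3].T+T[:3,3]
def tray(c,lo=.050,hi=.068,near=None):
    "tray rim: hull rect of points at rim height"
    P=cloud(c); m=(P[...,2]>lo)&(P[...,2]<hi)&(c["range_z"]>0)
    m&=(P[...,0]>.25)&(P[...,0]<.52)&(P[...,1]<.32)&(P[...,1]>-.22)
    n,l,st,ce=cv2.connectedComponentsWithStats(m.astype(np.uint8))
    k=1+np.argmax(st[1:,4]); v,u=np.nonzero(l==k)
    q=ray(c,np.c_[u,v],.060)[:,:2].astype(np.float32)
    return cv2.minAreaRect(q*1000),P,l==k
E
python3 - <<'E'
from h import *
for n in("top","side"):
    c=dict(np.load(n+"0.npz")); r,P,m=tray(c); print(n,"tray",r,cv2.boxPoints(r).round(1).tolist())
    print("h of tray pts",np.percentile(P[...,2][m],[5,50,95]))
c=dict(np.load("top0.npz")); im=c["image"]; hsv=cv2.cvtColor(im,cv2.COLOR_BGR2HSV)
pl=[(52,43),(395,68),(372,371),(20,345)]; f=lambda L:[(200+(x)/4.4-.5,170+(y)/4.4-.5) for x,y in L]
print("plate",ray(c,f(pl),.014).round(4)[:,:2])
print("tray clk",ray(c,f([(38,147),(293,90),(325,225),(68,285)]),.06).round(4)[:,:2])
w=((hsv[...,1]<60)&(hsv[...,2]>170)).astype(np.uint8)
w[:170]=0;w[260:]=0;w[:,:200]=0;w[:,380:]=0
n,l,st,ce=cv2.connectedComponentsWithStats(w)
for i in range(1,n):
    if st[i,4]<60: continue
    # intensity-weighted per-column centroid over inner columns
    x0,x1=st[i,0]+4,st[i,0]+st[i,2]-6
    q=[]
    for x in range(x0,x1):
        y=np.nonzero(l[:,x]==i)[0]
        if len(y): q.append((x,y.mean()))
    p=ray(c,q,.014)[:,:2]; vx,vy,a,b=cv2.fitLine(p.astype(np.float32),2,0,.01,.01).ravel()
    print(i,st[i],"dir",np.arctan2(vy,vx),"pt",a,b,"x at y=0",a-b*vx/vy)
o=((hsv[...,0]<14)&(hsv[...,1]>125)&(hsv[...,2]>70)).astype(np.uint8); o[:,:200]=0;o[:,380:]=0;o[:165]=0;o[262:]=0
cv2.imwrite("pics/o.png",cv2.resize(o*255,None,fx=1,fy=1)[160:265,195:385].repeat(4,0).repeat(4,1))
E
```

```text
top tray ((495.0803527832031, 169.16407775878906), (49.343963623046875, 176.96676635742188), 0.003470431314781308) [[470.3999938964844, 257.6000061035156], [470.3999938964844, 80.69999694824219], [519.7999877929688, 80.69999694824219], [519.7000122070312, 257.6000061035156]]
h of tray pts [0.05107798 0.0576609  0.06499484]
side tray ((496.9570617675781, 160.13442993164062), (48.56532669067383, 193.75973510742188), 1.3656903505325317) [[470.3999938964844, 256.3999938964844], [475.0, 62.70000076293945], [523.5, 63.900001525878906], [518.9000244140625, 257.6000061035156]]
h of tray pts [0.05111634 0.0582513  0.06523648]
plate [[0.6406 0.2714]
 [0.6232 0.0345]
 [0.4154 0.0481]
 [0.4329 0.2857]]
tray clk [[0.5611 0.2674]
 [0.5994 0.0994]
 [0.5092 0.0767]
 [0.4696 0.2445]]
4 [ 287  195   82   56 1198] dir 1.5013045 pt 0.50685394 -0.07810561 x at y=0 0.5122904
6 [271 204  90  13 538] dir 1.4925313 pt 0.54687 -0.042086028 x at y=0 0.5501706
15 [252 226 106  13 623] dir 1.4959084 pt 0.481001 -0.009287606 x at y=0 0.48169783
```

View pics/o.png

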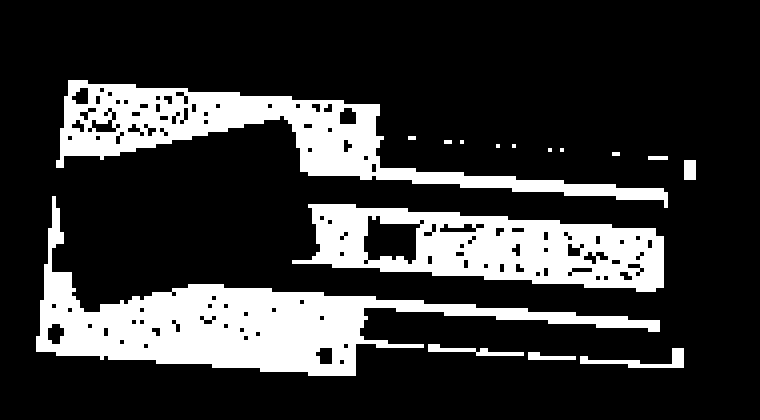

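```bash
cat >> h.py <<'E'
TH=-.0747; L0=np.array([.5174,.0183]); RL=np.array([[np.cos(TH),-np.sin(TH)],[np.sin(TH),np.cos(TH)]])
w2l=lambda p:(np.asarray(p)[...,:2]-L0)@RL      # m -> lane m
def to(lx,ly,z):
    "tool-frame shift (mm) to lane point (mm), height z (mm); yaw of tool x vs lane -y"
    from cell import sense
    s=sense(); R=s["eef_rot"]; t=np.r_[L0+RL@[lx/1e3,ly/1e3],z/1e3]
    y=R.T@np.r_[RL@[0,-1],0]
    print("now lane",(w2l(s["tcp_pos"])*1e3).round(1),"z",(s["tcp_pos"][2]*1e3).round(1),"shift",(R.T@(t-s["tcp_pos"])*1e3).round(1),"turn z deg",np.degrees(np.arctan2(y[1],y[0])).round(2),"F",s["ft_force"].round(1),"t",round(s["t"],2),"op",s["opening"].round(4))
E
python3 -m inch '[[0,[0,0,0],[0,0,8]],[0,[0,0,0],[0,0,8]],[0,[0,0,0],[0,0,8]],[0,[0,0,0],[0,0,8]],[0,[0,0,0],[0,0,8]]]'
python3 -m inch '[[0,[0,0,0],[0,0,8]],[0,[0,0,0],[0,0,8]],[0,[0,0,0],[0,0,8]],[0,[0,0,0],[0,0,8]],[0,[0,0,0],[0,0,0]]]'
python3 - <<'E'
from h import *
to(95,80,250)
c=dict(np.load("top0.npz"))
print("tin",w2l(ray(c,[(320,160),(308,138)],.06))*1e3)
E
```

```text
t: 0.6
tcp_pos: [0.2317, 0.5532, 0.2496]
eef_rot: [[0.453, -0.892, -0.0], [-0.892, -0.453, -0.001], [0.001, 0.001, -1.0]]
ft_force: [-0.4, 0.1, -0.1]
opening: 0.0123
grasp_force: 0.0
t: 1.1
tcp_pos: [0.2318, 0.5532, 0.2497]
eef_rot: [[-0.084, -0.996, -0.0], [-0.996, 0.084, -0.001], [0.001, 0.0, -1.0]]
ft_force: [-0.4, 0.1, 0.0]
opening: -0.0
grasp_force: 0.0Traceback (most recent call last):
  File "<stdin>", line 2, in <module>
  File "h.py", line 25, in to
    print("now lane",(w2l(s["tcp_pos"])*1e3).round(1),"z",(s["tcp_pos"][2]*1e3).round(1),"shift",(R.T@(t-s["tcp_pos"])*1e3).round(1),"turn z deg",np.degrees(np.arctan2(y[1],y[0])).round(2),"F",s["ft_force"].round(1),"t",round(s["t"],2),"op",s["opening"].round(4))
                                                                                                                                                                                                                                                 ^^^^^^^^^^^^^^^^^^
AttributeError: 'float' object has no attribute 'round'
```

```bash
sed -i 's/s\["opening"\].round(4)/round(s["opening"],4)/' h.py
python3 - <<'E'
from h import *
to(95,80,250)
c=dict(np.load("top0.npz"))
print("tin",w2l(ray(c,[(320,160),(308,138)],.06))*1e3)
E
```

```text
now lane [-324.7  512.1] z 249.7 shift [ 4.282e+02 -4.237e+02  1.000e-01] turn z deg -0.53 F [-0.4  0.1  0. ] t 1.1 op -0.0
tin [[177.36045285 -63.74710191]
 [241.75351996 -23.11039199]]
```

```bash
for i in 1 2; do :; done
python3 -m inch '[[0,[34,-36,0],[0,0,0]],[0,[34,-36,0],[0,0,0]],[0,[34,-36,0],[0,0,0]],[0,[34,-36,0],[0,0,0]],[0,[34,-36,0],[0,0,0]]]' >/dev/null
python3 -m inch '[[0,[34,-36,0],[0,0,0]],[0,[34,-36,0],[0,0,0]],[0,[34,-36,0],[0,0,0]],[0,[34,-36,0],[0,0,0]],[0,[34,-36,0],[0,0,0]]]' >/dev/null
python3 -m inch '[[0,[34,-36,0],[0,0,0]],[0,[34,-36,0],[0,0,0]],[0,[0,0,0],[0,0,0]]]'
python3 - <<'E'
from h import *
to(112,100,54)
E
```

```text
t: 2.4
tcp_pos: [0.6308, 0.1065, 0.2481]
eef_rot: [[-0.084, -0.996, -0.003], [-0.996, 0.084, -0.002], [0.002, 0.003, -1.0]]
ft_force: [-0.5, 0.5, -0.9]
opening: 0.0001
grasp_force: 0.0
now lane [106.6  96.4] z 248.1 shift [ -4.1  -5.9 194.1] turn z deg -0.56 F [-0.5  0.5 -0.9] t 2.4 op 0.0001
```

```bash

python3 -m inch '[[0,[-4,-6,40],[0,0,-0.5]],[0,[0,0,45],[0,0,0]],[0,[0,0,45],[0,0,0]],[0,[0,0,40],[0,0,0]],[0,[0,0,24],[0,0,0]]]' >/dev/null
python3 -m inch '[[0,[0,0,0],[0,0,0]],[0,[0,5,0],[0,0,0]],[0,[0,5,0],[0,0,0]],[0,[0,4,0],[0,0,0]],[0,[0,0,0],[0,0,0]]]'
python3 -m inch '[[0,[0,3,0],[0,0,0]],[0,[0,3,0],[0,0,0]],[0,[0,3,0],[0,0,0]],[0,[0,3,0],[0,0,0]],[0,[0,3,0],[0,0,0]]]'
python3 - <<'E'
from h import *
from cell import capture
to(59,100,54)
for n in ("top","side"):
    c=capture(n); cv2.imwrite(f"pics/{n}1.png",c["image"])
a=cv2.imread("pics/top1.png")[170:260,200:320]; b=cv2.imread("pics/side1.png")[140:230,240:340]
o=cv2.hconcat([cv2.resize(x,(390,int(390*x.shape[0]/x.shape[1])),interpolation=0)[:290] for x in (a,b)])
cv2.imwrite("pics/p1.png",o)
E
```

```text
t: 3.4
tcp_pos: [0.6212, 0.1161, 0.0581]
eef_rot: [[-0.073, -0.997, 0.002], [-0.997, 0.073, 0.001], [-0.001, -0.002, -1.0]]
ft_force: [0.3, 0.5, 0.5]
opening: -0.0001
grasp_force: 0.0
t: 3.9
tcp_pos: [0.6062, 0.1166, 0.0566]
eef_rot: [[-0.074, -0.997, 0.001], [-0.997, 0.074, -0.0], [0.0, -0.001, -1.0]]
ft_force: [3.3, -1.9, 0.4]
opening: -0.0003
grasp_force: 1.2
now lane [ 81.3 104.6] z 56.6 shift [ 4.6 22.3  2.6] turn z deg 0.04 F [ 3.3 -1.9  0.4] t 3.9 op -0.0003
```

View pics/p1.png

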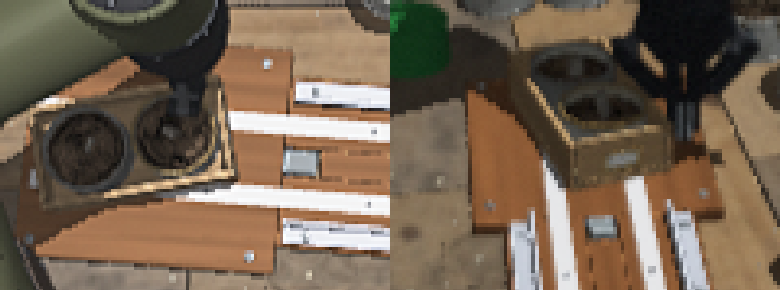

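The finger is against the tray's far front side, at about (185,100) in the left half. The tray has started to straighten, and the measured force is about 3 N.

```bash

python3 -m inch '[[0,[0,3,0],[0,0,0]],[0,[0,3,0],[0,0,0]],[0,[0,3,0],[0,0,0]],[0,[0,3,0],[0,0,0]],[0,[0,3,0],[0,0,0]]]' | grep force
python3 -m inch '[[0,[0,2,0],[0,0,0]],[0,[0,0,0],[0,0,0]],[0,[0,-10,0],[0,0,0]],[0,[0,-20,0],[0,0,0]],[0,[0,-10,-20],[0,0,0]]]' |grep force
python3 -m inch '[[0,[-30,0,-40],[0,0,0]],[0,[-40,0,-20],[0,0,0]],[0,[-50,0,0],[0,0,0]],[0,[-50,0,0],[0,0,0]],[0,[0,0,0],[0,0,0]]]' |grep force
python3 - <<'E'
from h import *
from cell import capture
to(0,280,140)
c=capture("top"); cv2.imwrite("pics/top2.png",c["image"]); np.savez("top2.npz",**c)
a=c["image"][170:260,200:320]
cv2.imwrite("pics/p2.png",cv2.resize(a,None,fx=6,fy=6,interpolation=0))
E
```

```text
ft_force: [2.8, -2.0, -0.5]
grasp_force: 1.2
ft_force: [-0.7, 0.6, -0.3]
grasp_force: 0.0
ft_force: [-1.1, -0.9, -1.4]
grasp_force: 0.0
now lane [102.9 280.2] z 134.1 shift [ -0.4 102.9  -5.6] turn z deg 0.32 F [-1.1 -0.9 -1.4] t 5.5 op 0.0001
```

View pics/p2.png

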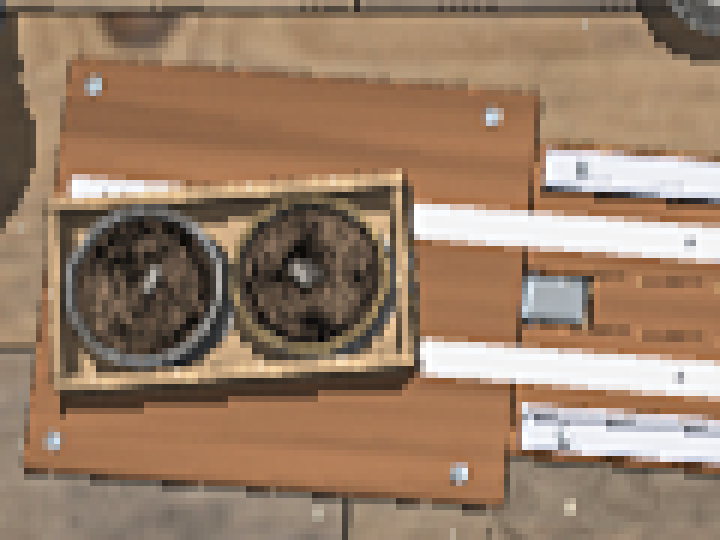

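The top view shows the tray rim corners at crop pixels (48,200), (404,172), (416,362) and (56,390). The tray is now much straighter.

```bash
cat >> h.py <<'E'
def clk(c,L,s,x0=200,y0=170,z=.060):
    "crop clicks rear-far, front-far, front-near, rear-near -> tray centre (lane mm), yaw deg, sizes"
    q=w2l(ray(c,[(x0+x/s-.5,y0+y/s-.5) for x,y in L],z))*1e3
    d=(q[0]+q[3]-q[1]-q[2])/2; e=(q[0]+q[1]-q[2]-q[3])/2
    print(q.round(1).tolist(),"centre",q.mean(0).round(1),"yaw",np.degrees([np.arctan2(-d[0],d[1]),np.arctan2(e[1],e[0])]).round(2),"size",np.linalg.norm(d).round(1),np.linalg.norm(e).round(1))
E
python3 - <<'E'
from h import *
c=dict(np.load("top2.npz")); clk(c,[(48,200),(404,172),(416,362),(56,390)],6)
E
```

```text
[[25.0, 253.6], [51.7, 82.6], [-40.2, 68.3], [-66.5, 239.5]] centre [ -7.5 161. ] yaw [8.8  8.77] size 173.1 92.8
```

```bash

python3 -m inch '[[0,[10,48,0],[0,0,0.3]],[0,[10,48,0],[0,0,0]],[0,[10,48,0],[0,0,0]],[0,[10,48,0],[0,0,0]],[0,[12,12,0],[0,0,0]]]' >/dev/null
python3 -m inch '[[0,[0,0,25],[0,0,0]],[0,[0,0,25],[0,0,0]],[0,[0,0,25],[0,0,0]],[0,[0,0,4],[0,0,0]],[0,[0,0,0],[0,0,0]]]'|grep force
python3 - <<'E'
from h import *
to(-64,228,55)
E
```

```text
ft_force: [0.9, -0.8, 0.6]
grasp_force: 0.0
now lane [-100.1  222.7] z 57.1 shift [ -5.5 -36.    2.1] turn z deg -0.29 F [ 0.9 -0.8  0.6] t 6.55 op 0.0
```

```bash

python3 -m inch '[[0,[0,-6,0],[0,0,0]],[0,[0,-6,0],[0,0,0]],[0,[0,-3,0],[0,0,0]],[0,[0,-3,0],[0,0,0]],[0,[0,-3,0],[0,0,0]]]' | grep force
python3 -m inch '[[0,[0,-3,0],[0,0,0]],[0,[0,-3,0],[0,0,0]],[0,[0,-3,0],[0,0,0]],[0,[0,-3,0],[0,0,0]],[0,[0,-2,0],[0,0,0]]]' | grep force
python3 -m inch '[[0,[0,0,0],[0,0,0]],[0,[0,10,0],[0,0,0]],[0,[0,20,0],[0,0,0]],[0,[-50,0,0],[0,0,0]],[0,[-45,0,0],[0,0,0]]]' |grep force
python3 - <<'E'
from h import *
from cell import capture
to(0,320,135)
c=capture("top"); cv2.imwrite("pics/top3.png",c["image"]); np.savez("top3.npz",**c)
a=c["image"][170:260,200:320]
cv2.imwrite("pics/p3.png",cv2.resize(a,None,fx=6,fy=6,interpolation=0))
E
```

```text
ft_force: [-0.3, -0.4, -0.8]
grasp_force: 0.0
ft_force: [-2.9, 2.7, 1.5]
grasp_force: 1.4
ft_force: [1.5, 0.3, 0.7]
grasp_force: 0.0
now lane [-95.4 318.9] z 58.2 shift [ -1.7 -95.5 -76.6] turn z deg -0.3 F [1.5 0.3 0.7] t 8.05 op 0.0001
```

View pics/p3.png

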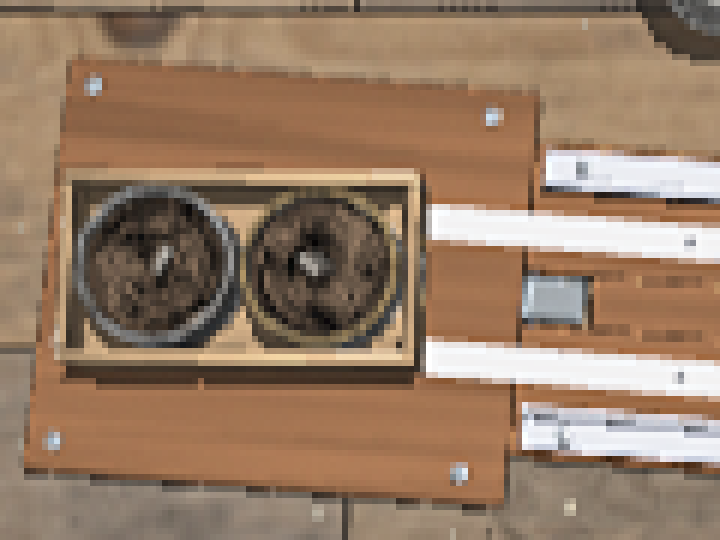

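The tray now sits with rim corners at crop pixels (67,170), (422,175), (418,368) and (58,361). It is nearly parallel to the lane.

```bash

python3 - <<'E'
from h import *
c=dict(np.load("top3.npz")); clk(c,[(67,170),(422,175),(418,368),(58,361)],6)
# edge-fit check: rim is bright beige vs darker surroundings: gradient along normals to each edge
g=cv2.cvtColor(c["image"],cv2.COLOR_BGR2GRAY).astype(np.float32)
cs=[np.array([200+x/6-.5,170+y/6-.5]) for x,y in [(67,170),(422,175),(418,368),(58,361)]]
cen=np.mean(cs,0); lines=[]
for i in range(4):
    a,b=cs[i],cs[(i+1)%4]; n=np.array([b[1]-a[1],a[0]-b[0]]); n/=np.linalg.norm(n); n*=np.sign(n@((a+b)/2-cen))
    pts=[]
    for t in np.linspace(.12,.88,40):
        p=a+t*(b-a); o=np.arange(-2.5,2.51,.1); q=(p+o[:,None]*n).astype(np.float32)
        v=cv2.remap(g,q[:,0].copy(),q[:,1].copy(),cv2.INTER_LINEAR).ravel(); d=-np.gradient(v)*np.exp(-(o/1.5)**2)
        pts.append(p+o[np.argmax(d)]*n)
    vx,vy,x,y=cv2.fitLine(np.float32(pts),cv2.DIST_HUBER,0,.01,.01).ravel(); lines.append(np.cross([x,y,1],[x+vx,y+vy,1]))
X=[np.cross(lines[i-1],lines[i]) for i in range(4)]
clk(c,[((x[0]/x[2]-200+.5)*6,(x[1]/x[2]-170+.5)*6) for x in X],6)
E
```

```text
[[40.4, 246.0], [50.9, 73.7], [-43.0, 67.1], [-52.5, 240.1]] centre [ -1.1 156.7] yaw [3.32 3.83] size 172.9 93.6
[[42.0, 246.4], [50.4, 73.1], [-43.2, 69.5], [-52.2, 241.3]] centre [ -0.8 157.6] yaw [2.88 2.65] size 172.7 94.0
```

```bash

python3 -m inch '[[0.6,[0,-32,0],[0,0,-0.3]],[0.6,[0,-32,0],[0,0,0]],[0.6,[0,-31,4],[0,0,0]],[0.6,[15,0,0],[0,0,0]],[0.6,[15,0,0],[0,0,0]]]' | grep force
python3 -m inch '[[0.6,[15,0,0],[0,0,0]],[0.6,[5,0,0],[0,0,0]],[0.6,[0,0,0],[0,0,0]]]' 
python3 - <<'E'
from h import *
to(-1,240,54)
E
```

```text
ft_force: [-0.2, -0.7, 0.2]
grasp_force: 0.0
t: 8.9
tcp_pos: [0.5374, 0.2853, 0.0543]
eef_rot: [[-0.074, -0.997, 0.001], [-0.997, 0.074, 0.001], [-0.001, -0.001, -1.0]]
ft_force: [0.7, -0.4, -0.3]
opening: 0.051
grasp_force: 0.0
now lane [  0.  267.7] z 54.3 shift [27.7  1.   0.3] turn z deg 0.03 F [ 0.7 -0.4 -0.3] t 8.9 op 0.051
```

```bash

python3 -m inch '[[0.6,[3,0,0],[0,0,0]],[0.6,[3,0,0],[0,0,0]],[0.6,[3,0,0],[0,0,0]],[0.6,[3,0,0],[0,0,0]],[0.6,[3,0,0],[0,0,0]]]' | grep force
python3 -m inch '[[0.6,[3,0,0],[0,0,0]],[0.6,[3,0,0],[0,0,0]],[0.6,[3,0,0],[0,0,0]],[0.6,[3,0,0],[0,0,0]],[0.6,[0,0,0],[0,0,0]]]' | grep force
cat >> h.py <<'E'
def edges(c,cx,cy,yaw,verbose=1):
    "rim edges by gradient from a predicted tray pose (lane mm, deg); rays onto the rim plane"
    g=cv2.cvtColor(c["image"],cv2.COLOR_BGR2GRAY).astype(np.float32); a=np.radians(yaw)
    M=np.array([[np.cos(a),-np.sin(a)],[np.sin(a),np.cos(a)]])
    w=np.array([[47,87],[47,-87],[-47,-87],[-47,87]])@M.T+[cx,cy]
    W=np.c_[w/1e3@RL.T+L0,np.full(4,.06)]; T=np.linalg.inv(c["pose"]); q=W@T[:3,:3].T+T[:3,3]; q=q@c["camera_matrix"].T; cs=q[:,:2]/q[:,2:]
    cen=cs.mean(0); lines=[]
    for i in range(4):
        a,b=cs[i],cs[(i+1)%4]; n=np.array([b[1]-a[1],a[0]-b[0]]); n/=np.linalg.norm(n); n*=np.sign(n@((a+b)/2-cen)); pts=[]
        for t in np.linspace(.12,.88,40):
            p=a+t*(b-a); o=np.arange(-2.5,2.51,.1); z=(p+o[:,None]*n).astype(np.float32)
            v=cv2.remap(g,z[:,0].copy(),z[:,1].copy(),cv2.INTER_LINEAR).ravel()
            pts.append(p+o[np.argmax(-np.gradient(v)*np.exp(-(o/1.5)**2))]*n)
        vx,vy,x,y=cv2.fitLine(np.float32(pts),cv2.DIST_HUBER,0,.01,.01).ravel(); lines.append(np.cross([x,y,1],[x+vx,y+vy,1]))
    X=[np.cross(lines[i-1],lines[i]) for i in range(4)]
    clk(c,[(x[0]/x[2]+.5,x[1]/x[2]+.5) for x in X],1,0,0)
E
python3 - <<'E'
from h import *
from cell import capture
to(-1,240,54)
c=capture("top"); cv2.imwrite("pics/top4.png",c["image"]); np.savez("top4.npz",**c)
edges(c,-2,147,0); edges(c,-3,147,1)
a=c["image"][170:260,200:320]
cv2.imwrite("pics/p4.png",cv2.resize(a,None,fx=6,fy=6,interpolation=0))
E
```

```text
ft_force: [0.9, 3.2, 0.9]
grasp_force: 1.5
ft_force: [0.3, 1.0, -0.8]
grasp_force: 0.6
now lane [  0.3 240.7] z 53.3 shift [ 0.7  1.3 -0.7] turn z deg 0.02 F [ 0.3  1.  -0.8] t 9.9 op 0.0515
[[42.3, 229.3], [44.6, 59.1], [-50.3, 60.8], [-51.4, 234.9]] centre [ -3.7 146. ] yaw [ 0.56 -2.21] size 172.1 94.4
[[41.4, 229.4], [45.4, 59.7], [-50.5, 61.3], [-51.7, 234.6]] centre [ -3.8 146.3] yaw [ 0.87 -2.07] size 171.5 94.5
```

View pics/p4.png

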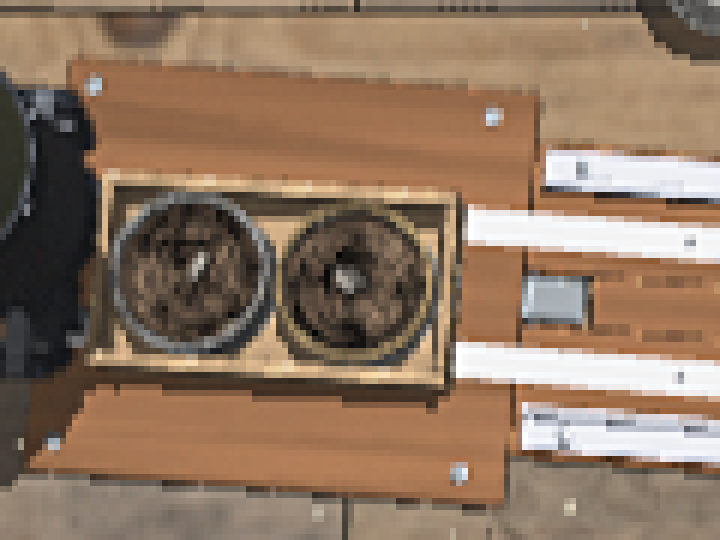

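The tray is straight, with its front edge at about (455,290) in the crop and the lane mouth at (530,290). It sits about 3.5 mm near-side of the centreline, so I'll push it diagonally to correct that.

```bash

python3 -m inch '[[0.6,[3,-0.3,0],[0,0,0]],[0.6,[3,-0.3,0],[0,0,0]],[0.6,[3,-0.3,0],[0,0,0]],[0.6,[3,-0.3,0],[0,0,0]],[0.6,[3,-0.3,0],[0,0,0]]]' | grep force
python3 -m inch '[[0.6,[3,-0.3,0],[0,0,0]],[0.6,[3,-0.3,0],[0,0,0]],[0.6,[3,-0.3,0],[0,0,0]],[0.6,[3,-0.3,0],[0,0,0]],[0.6,[3,-0.3,0],[0,0,0]]]' | grep force
python3 -m inch '[[0.6,[3,-0.3,0],[0,0,0]],[0.6,[2,-0.3,0],[0,0,0]],[0.6,[0,0,0],[0,0,0]]]' | grep force
python3 - <<'E'
from h import *
from cell import capture
to(3.5,205,54)
c=capture("top"); cv2.imwrite("pics/top5.png",c["image"]); np.savez("top5.npz",**c)
for p in ((0,112,0),(-1,111,1),(0,111,-1)): edges(c,*p)
E
```

```text
ft_force: [-0.6, 3.7, 0.5]
grasp_force: 1.9
ft_force: [-0.3, 5.0, 0.5]
grasp_force: 2.0
ft_force: [-0.6, 2.2, 1.8]
grasp_force: 1.0
now lane [  4.  205.8] z 53.3 shift [ 0.8  0.5 -0.7] turn z deg 0.03 F [-0.6  2.2  1.8] t 11.25 op 0.0511
[[46.3, 191.9], [45.6, 22.0], [-48.4, 23.1], [-48.4, 199.0]] centre [ -1.2 109. ] yaw [-0.1  -2.49] size 172.9 94.4
[[44.5, 192.0], [47.2, 21.5], [-48.8, 22.0], [-48.8, 198.0]] centre [ -1.5 108.4] yaw [ 0.45 -1.95] size 173.3 94.7
[[46.8, 191.8], [45.5, 20.5], [-49.1, 23.6], [-47.9, 197.9]] centre [ -1.2 108.5] yaw [-0.41 -2.79] size 172.8 94.7
```

```bash

python3 -m inch '[[0.6,[3,-0.1,0],[0,0,0]],[0.6,[4,-0.1,0],[0,0,0]],[0.6,[4,-0.1,0],[0,0,0]],[0.6,[4,-0.1,0],[0,0,0]],[0.6,[4,-0.1,0],[0,0,0]]]' | grep force
python3 -m inch '[[0.6,[4,-0.1,0],[0,0,0]],[0.6,[4,-0.1,0],[0,0,0]],[0.6,[4,-0.1,0],[0,0,0]],[0.6,[4,-0.1,0],[0,0,0]],[0.6,[4,-0.1,0],[0,0,0]]]' | grep force
python3 -m inch '[[0.6,[4,0,0],[0,0,0]],[0.6,[4,0,0],[0,0,0]],[0.6,[3,0,0],[0,0,0]],[0.6,[0,0,0],[0,0,0]]]' | grep force
python3 - <<'E'
from h import *
from cell import capture
to(5,156,54)
c=capture("top"); cv2.imwrite("pics/top6.png",c["image"]); np.savez("top6.npz",**c)
for p in ((0,58,0),(-1,58,1),(0,58,-1)): edges(c,*p)
a=c["image"][170:260,220:340]
cv2.imwrite("pics/p6.png",cv2.resize(a,None,fx=6,fy=6,interpolation=0))
E
```

```text
ft_force: [0.5, 4.5, 0.8]
grasp_force: 2.1
ft_force: [0.5, 4.0, 1.6]
grasp_force: 2.1
ft_force: [1.0, 1.8, 1.4]
grasp_force: 0.7
now lane [  4.9 155.6] z 53.3 shift [-0.4 -0.1 -0.7] turn z deg 0.02 F [1.  1.8 1.4] t 12.7 op 0.051
[[46.6, 139.6], [46.7, -29.2], [-48.1, -29.4], [-47.4, 146.5]] centre [-0.5 56.9] yaw [-0.09 -2.02] size 172.4 94.4
[[45.0, 145.0], [46.8, -29.0], [-47.6, -29.7], [-48.7, 144.3]] centre [-1.1 57.7] yaw [0.49 0.41] size 174.0 94.1
[[47.2, 137.1], [45.8, -29.7], [-48.4, -28.8], [-47.3, 147.5]] centre [-0.7 56.5] yaw [-0.42 -3.42] size 171.6 94.6
```

View pics/p6.png

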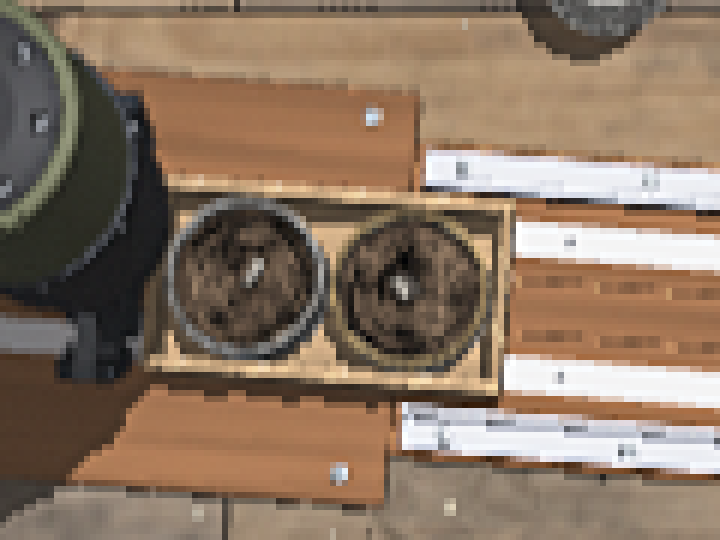

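The tray is between the rails with about the same gap on both sides (front corners near (512,202) and (500,395)), so I'll keep pushing.

```bash
R='[[0.6,[4,0,0],[0,0,0]],[0.6,[4,0,0],[0,0,0]],[0.6,[4,0,0],[0,0,0]],[0.6,[4,0,0],[0,0,0]],[0.6,[4,0,0],[0,0,0]]]'
python3 -m inch '[[0.6,[4,0,0],[0,0,0]],[0.6,[4,0,0],[0,0,0]],[0.6,[4,0,0],[0,0,0]],[0.6,[4,0,0],[0,0,0]],[0.6,[4,0,0],[0,0,0]]]' | grep force
python3 -m inch '[[0.6,[4,0,0],[0,0,0]],[0.6,[4,0,0],[0,0,0]],[0.6,[4,0,0],[0,0,0]],[0.6,[4,0,0],[0,0,0]],[0.6,[4,0,0],[0,0,0]]]' | grep force
python3 -m inch '[[0.6,[4,0,0],[0,0,0]],[0.6,[4,0,0],[0,0,0]],[0.6,[4,0,0],[0,0,0]],[0.6,[4,0,0],[0,0,0]],[0.6,[0,0,0],[0,0,0]]]' | grep force
python3 - <<'E'
from h import *
from cell import capture
to(5,-5,54)
c=capture("top"); cv2.imwrite("pics/top7.png",c["image"]); np.savez("top7.npz",**c)
for p in ((0,1,0),(-1,1,1),(0,1,-1)): edges(c,*p)
E
```

```text
ft_force: [0.2, 3.7, 0.2]
grasp_force: 1.9
ft_force: [-0.5, 3.1, 0.0]
grasp_force: 1.8
ft_force: [0.6, 0.5, 0.1]
grasp_force: 0.2
now lane [ 4.9 99.4] z 53.2 shift [ 1.044e+02 -1.000e-01 -7.000e-01] turn z deg 0.01 F [0.6 0.5 0.1] t 14.25 op 0.0513
[[46.8, 90.2], [46.3, -88.9], [-47.2, -84.3], [-48.0, 86.9]] centre [-0.5  1. ] yaw [ 0.05 -0.37] size 175.1 94.1
[[45.7, 90.6], [46.4, -87.3], [-47.4, -85.4], [-48.9, 86.6]] centre [-1.   1.1] yaw [0.37 0.65] size 175.0 94.2
[[47.4, 89.7], [45.6, -89.3], [-48.1, -83.7], [-47.1, 87.3]] centre [-0.6  1. ] yaw [-0.45 -0.98] size 175.0 94.1
```

```bash

python3 -m inch '[[0.6,[4,0,0],[0,0,0]],[0.6,[4,0,0],[0,0,0]],[0.6,[4,0,0],[0,0,0]],[0.6,[4,0,0],[0,0,0]],[0.6,[4,0,0],[0,0,0]]]' | grep force
python3 -m inch '[[0.6,[4,0,0],[0,0,0]],[0.6,[4,0,0],[0,0,0]],[0.6,[4,0,0],[0,0,0]],[0.6,[4,0,0],[0,0,0]],[0.6,[4,0,0],[0,0,0]]]' | grep force
python3 -m inch '[[0.6,[4,0,0],[0,0,0]],[0.6,[4,0,0],[0,0,0]],[0.6,[4,0,0],[0,0,0]],[0.6,[4,0,0],[0,0,0]],[0.6,[4,0,0],[0,0,0]]]' | grep force
python3 -m inch '[[0.6,[4,0,0],[0,0,0]],[0.6,[4,0,0],[0,0,0]],[0.6,[4,0,0],[0,0,0]],[0.6,[4,0,0],[0,0,0]],[0.6,[0,0,0],[0,0,0]]]' | grep force
python3 - <<'E'
from h import *
from cell import capture
to(5,-5,54)
c=capture("top"); np.savez("top8.npz",**c)
for p in ((0,-75,0),(-1,-75,1),(0,-75,-1)): edges(c,*p)
E
```

```text
ft_force: [0.5, 3.9, -0.8]
grasp_force: 1.6
ft_force: [-1.0, 1.8, -1.2]
grasp_force: 1.5
ft_force: [0.8, 2.6, -0.4]
grasp_force: 1.4
ft_force: [1.0, -0.0, 0.1]
grasp_force: 0.0
now lane [ 5.  23.5] z 53.4 shift [28.5  0.  -0.5] turn z deg 0.02 F [ 1.  -0.   0.1] t 16.3 op 0.0515
[[46.4, 10.6], [46.4, -164.2], [-47.5, -160.5], [-47.8, 11.6]] centre [ -0.6 -75.6] yaw [ 0.06 -1.42] size 173.4 94.0
[[45.4, 11.3], [46.2, -164.0], [-48.0, -160.2], [-48.4, 11.2]] centre [ -1.2 -75.4] yaw [ 0.21 -1.15] size 173.3 94.0
[[47.2, 9.9], [45.5, -165.3], [-48.0, -159.6], [-47.1, 11.8]] centre [ -0.6 -75.8] yaw [-0.41 -2.33] size 173.3 94.0
```

```bash

python3 -m inch '[[0.6,[3,0,0],[0,0,0]],[0.6,[3,0,0],[0,0,0]],[0.6,[3,0,0],[0,0,0]],[0.6,[3,0,0],[0,0,0]],[0.6,[3,0,0],[0,0,0]]]' | grep force
python3 -m inch '[[0.6,[3,0,0],[0,0,0]],[0.6,[2,0,0],[0,0,0]],[0.6,[2,0,0],[0,0,0]],[0.6,[2,0,0],[0,0,0]],[0.6,[2,0,0],[0,0,0]]]' | grep force
python3 -m inch '[[0.6,[2,0,0],[0,0,0]],[0.6,[0,0,0],[0,0,0]]]' | grep force
python3 - <<'E'
from h import *
from cell import capture
to(5,-5,54)
c=capture("top"); np.savez("top9.npz",**c)
for p in ((0,-103,0),(-1,-103,1)): edges(c,*p)
E
```

```text
ft_force: [0.8, 3.2, 0.9]
grasp_force: 2.1
ft_force: [0.9, 4.5, 3.4]
grasp_force: 2.5
ft_force: [1.2, 4.0, 3.6]
grasp_force: 1.7
now lane [ 5.3 -3.9] z 53.6 shift [ 1.1  0.3 -0.4] turn z deg 0.04 F [1.2 4.  3.6] t 17.55 op 0.0511
[[46.2, -17.3], [46.2, -190.0], [-47.6, -189.9], [-47.6, -16.5]] centre [  -0.7 -103.4] yaw [ 0.01 -0.27] size 173.0 93.8
[[45.1, -17.0], [46.7, -190.0], [-47.0, -190.3], [-48.9, -18.1]] centre [  -1.  -103.8] yaw [0.59 0.45] size 172.6 93.9
```

```bash

python3 -m inch '[[0.6,[-2,0,0],[0,0,0]],[0.6,[-10,0,0],[0,0,0]],[0.6,[-25,0,-10],[0,0,0]],[0.6,[-30,0,-40],[0,0,0]],[0.6,[-30,0,-40],[0,0,0]]]' >/dev/null
python3 -m inch '[[0.6,[-50,0,0],[0,0,0]],[0.6,[-50,0,0],[0,0,0]],[0.6,[-50,0,0],[0,0,0]],[0.6,[0,0,0],[0,0,0]]]' |grep force
python3 - <<'E'
from h import *
from cell import capture
to(5,-5,54)
c=capture("top"); d=capture("side")
for p in ((0,-103,0),(-1,-103,1)): edges(c,*p)
a=cv2.resize(c["image"][170:260,250:380],None,fx=3,fy=3,interpolation=0); b=cv2.resize(d["image"][140:250,240:345],None,fx=3.5,fy=3.5,interpolation=0)
h=max(len(a),len(b)); cv2.imwrite("pics/p9.png",cv2.hconcat([cv2.copyMakeBorder(x,0,h-len(x),0,0,0) for x in(a,b)]))
E
```

```text
ft_force: [0.4, -1.0, -0.8]
grasp_force: 0.0
now lane [  3.5 247.9] z 141.4 shift [252.7  -0.4  87.9] turn z deg 0.29 F [ 0.4 -1.  -0.8] t 18.5 op 0.0517
[[46.1, -16.8], [46.2, -190.2], [-47.6, -189.7], [-47.6, -15.8]] centre [  -0.7 -103.1] yaw [ 0.01 -0.45] size 173.7 93.7
[[45.4, -16.2], [46.5, -190.0], [-47.0, -190.3], [-48.9, -16.4]] centre [  -1.  -103.2] yaw [0.5  0.15] size 173.9 93.9
```

View pics/p9.png

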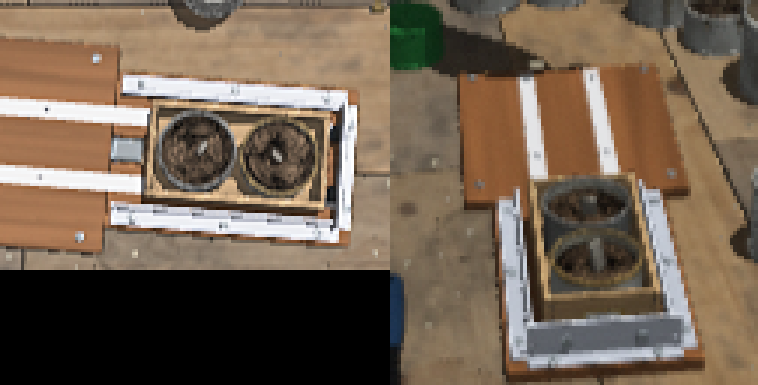

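The tray is between the rails at lane (-0.8, -103). The catch at (128,150) is clear behind its rear end at (150,150), and both candles are upright.

```bash
python3 -c "
from cell import *
print(job_done())"
```

```text
the job is handed in; nothing more can be done
None
```

I handed the job in with the tray in the cooling lane about 1 mm off the centreline, centre at lane y of about -103 mm. By the last pictures its rear end is clear of the catch, both candles stand upright and the arm is clear. Whether the catch has sprung up was judged from those pictures only, and the hand-in returned no verdict.

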